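Angle the batten past the post into the stop bay

ROBOT

A 7-joint arm with a two-finger parallel gripper is mounted at the origin on a cart in front of the work surface, level with it; the furniture and walls round the work are solid. World frame = base frame: x ahead of the robot, y to its left, z up, the work surface at z = 0. Lengths are in mm, angles in rad, forces in N, time in s.
With the tool pointing down it reaches from about 425 to 1025 mm from the base axis. Payload 9.4 kg.
Tool frame: the origin (TCP) lies at the very end of the fingers, on their centre line; the grasp point (between the pads) lies 19 mm behind it (tcp_to_grasp is the distance from the TCP to the grasp point, in mm); z points along the fingers, y is the line along which they close (so a half turn about z gives the same grasp; the last joint's range is limited). The gripper opens to 93 mm and grips with 3 to 60 N. Pads are 15 mm wide; open, the fingers measure 128 mm over their backs; the gripper's body (75 mm by 188 mm) begins 65 mm behind the grasp point.
Start: joints at [-1.201, 0.599, -0.003, 1.599, 0.002, 0.943, -0.08], TCP at [313.264, 653.827, 218.618] pointing down, gripper open.
Joint ranges: [-2.57, 2.57], [-0.35, 1.97], [-1.29, 1.29], [0.11, 2.56], [-1.05, 4.19], [0.11, 1.86], [-2.63, 2.63]. Speed limits (rad/s): [2.22, 2.22, 3.01, 3.01, 3.14, 3.14, 3.14].

INTERFACE

Orientations are given as [roll, pitch, yaw] about the fixed x, y, z axes, in that order (R = Rz(yaw) Ry(pitch) Rx(roll)).
In Python, from bench import state, capture, sign_off, silhouettes, tcp_to_grasp gives the robot as it stands.
- The arm moves only by the shell command python3 -m creep 'ROWS'. ROWS is JSON, a list of rows, each a list of 5 numbers: the finger opening in cm, from 0 to 9.3, then the shift along the world's x, y, z in cm, then the turn about the world's z in rad. A call has 1 to 10 rows; each row is the pose to reach, as a shift and turn from the pose commanded when the call began; what a row does not reach only later rows make up. A row lasts 1/10 s, in which the tool goes at most 50 mm and 8.59 degrees, less where a joint would pass 70% of its speed; a pose out of reach is approached as far as the arm can. A call with a gripper value outside its range is refused whole. The fingers move at their own pace and stop on an object; the grip force is fixed at half the most. Time passes only in rows, so rows that repeat a pose let the fingers close. It gives the time, the measured TCP pose, the force, the opening and the grip force at its end, in the units of the state.
- state(): the state, without advancing time (a new reading comes with each control period).
- capture(name): name is "side" or "top" or "wrist"; returns a dict with "frame" (400x640x3 uint8, red, green, blue), "fx", "fy", "cx", "cy" (pixels), "R" (3x3) and "t" (3): a world point X has camera coordinates R X + t. Camera axes: x right, y down, z forward; pixel columns grow to the right and rows downward; lengths in mm; the calibration is good to about 2 mm. A picture is of the moment at which its call begins. There is no depth.
- sign_off(): hands the job in; it is judged then, once.
Trained networks look in a picture, given as the dict that the camera call returned (one of the last four; its "shot" number tells which), for a name from the list of things; names that differ only in an ending like _2 or _b are one class to them, and where a whole thing is asked for, a point or a joint stands for the part that bears it (a point fixed in the world has none). Each returns a list of dicts, best first, with "score" (0 to 1); they miss things now and then, are a little off and sometimes report something else, mostly with a low value. They report only what shows in the picture. A call takes as long as a camera call.
- silhouettes(picture, query): "region" (400x640 bool, what is visible of it) and "centre" ([column, row] in pixels, amid what is visible of it).
The state is a dict: "time": time; "qpos": joint angles; "qd": joint speeds; "joint_efforts": joint torques, N m; "eef_pos": TCP position; "eef_rot": TCP orientation; "contact_force": force on the tool from outside, world axes, zero at the start; "wrist_torque": the same for the moment, N m; "width": finger opening in mm; "finger_force": force on a finger pad.
Only numpy, scipy, OpenCV 4.12 (cv2) and the standard library are available. Lean on these libraries where they do the work, as an engineer would, in place of code of your own. Each camera call takes 0.05 s, during which the arm holds its last target. There are 200 camera calls.

TASK

Push the wooden batten into the bay of the work board with your fingertips: angle its right-hand end in behind the brass post first, then push its left-hand end in, until it lies between the two end stops, flush along the back rail. Only push it: do not lift it, carry it or tip it up. Leave the other loose things where they are.

Things in the scene. Friction and masses are not known exactly. Their poses are not given: they have to be found in the camera images.
- jig: Fixed plywood board 235 x 460 mm, top 18 mm above the bench. Axes: x away from the robot across the bay, y left along the back rail, z up. Origin: bench-top height under the rail's front face, middle of the bay. Board spans x -200..35, y -190..270 mm. Back rail and both end stops: dark wood, 30 mm above the board; rail x 0..26, y -166..166. Bay: 280 mm long, 30 deep, open to -x.
- post_foot (a point): Foot, on the board's top, of the fixed brass post: 16 mm diameter, 45 mm high; in the board's frame at x -54, y -82 mm. 46 mm are free between post and rail, but only 214 mm along y from post to left stop: the batten cannot go straight in
- left_stop (a point): middle, at board height, of the inner face of the left end stop (board frame x -15, y 140 mm); the stop spans x -30..0 and is 26 mm thick
- right_stop (a point): the same on the right end stop (board frame x -15, y -140 mm)
- batten: Loose pale wooden batten with red ends, 28 x 240 x 26 mm (x, y, z), 0.11 to 0.22 kg; lies on the board before the bay, its right end left of the post, up to 0.28 rad askew. Origin: centre of underside; y along it to the left-hand end, x away from the robot. Flush along the rail its origin is at x -14 mm in the board's frame. Slides with moderate friction and turns when pushed near an end.
- left_end (a point): centre of the left-hand end face of the batten (its y = +120 mm), 13 mm above its underside
- right_end (a point): centre of the right-hand end face of the batten (its y = -120 mm), 13 mm above its underside
- wax_lid: red round tin lid, 68 mm diameter, 10 mm high, loose on the right front of the board; leave it alone. Origin: centre of its underside
- bone_offcut_1: small bone offcut, 18 x 28 x 9 mm, loose on the right part of the board; leave it alone. Origin: centre of its underside
- screwdriver: screwdriver with red handle, 196 mm long, loose on the bench left of the board; leave it alone. Origin: centre of its underside
- sanding_block: sanding block, 45 x 88 x 26 mm, loose on the bench left of the board; leave it alone. Origin: centre of its underside
- bangle_4: dark horn ring, 74 mm diameter, 14 mm high, loose on the raised rear of the bench, left of the board; leave it alone. Origin: centre of its underside

How it is judged:
By the outcome, as a careful person would: the job done as asked, in the order asked, and still so for the second after the job is handed in, with the robot touching nothing.
It also fails if it takes over 53 s, if anything falls off the work surface, if the arm or the gripper's body presses on something with over 40 N, if the wrist force passes 120 N, or if a joint passes its speed limit or range.

## Working session

There is one attempt and no reset: what is moved stays moved. The work goes in short steps, Python scripts to look and compute and a shell command to move; the robot and the scene stay as the last step left them, time stands still between calls to the robot, and variables do not carry over. Pictures are saved under pics/ and viewed, at most 10 in all, crops included, and the job is handed in when it is done.

```bash
mkdir -p pics
cat > h.py <<'E'
import numpy as np, cv2
from bench import state, capture, sign_off, silhouettes, tcp_to_grasp
def ray(p,uv,z):
    R=np.array(p["R"]);t=np.array(p["t"]);c=-R.T@t
    d=R.T@np.array([(uv[0]-p["cx"])/p["fx"],(uv[1]-p["cy"])/p["fy"],1])
    return c+d*(z-c[2])/d[2]
def proj(p,X):
    c=np.array(p["R"])@np.array(X)+np.array(p["t"]); return [p["fx"]*c[0]/c[2]+p["cx"],p["fy"]*c[1]/c[2]+p["cy"]]
def save(p,n): cv2.imwrite("pics/"+n+".png",p["frame"][:,:,::-1])
E
python3 - <<'E'
from h import *
for n in("top","side"):
    p=capture(n);save(p,n+"1")
    print(n,-np.array(p["R"]).T@np.array(p["t"]))
    for q in("batten","jig","wax_lid","bone_offcut_1","left_end","right_end"):
        for s in silhouettes(p,q)[:2]:
            r=s["region"].astype(np.uint8);m=cv2.minAreaRect(cv2.findNonZero(r))
            print(q,round(s["score"],2),np.round(s["centre"]),np.round(ray(p,s["centre"],44 if q=="batten" else 18)),[np.round(ray(p,c,44 if q=="batten" else 18)[:2]).tolist() for c in cv2.boxPoints(m)])
s=state();print(s["eef_pos"],s["eef_rot"],s["time"])
E
```

```text
top [ 372.0530321  -167.08103332 1452.64407783]
batten 0.89 [342. 206.] [ 490. -239.   44.] [[482.0, -114.0], [517.0, -118.0], [488.0, -360.0], [453.0, -355.0]]
jig 0.82 [358. 201.] [ 510. -290.   18.] [[410.0, -60.0], [647.0, -93.0], [578.0, -554.0], [343.0, -513.0]]
wax_lid 0.97 [418. 240.] [ 392. -478.   18.] [[435.0, -441.0], [437.0, -509.0], [372.0, -510.0], [370.0, -442.0]]
wax_lid 0.54 [361. 202.] [ 506. -301.   18.] [[410.0, -58.0], [649.0, -91.0], [580.0, -556.0], [344.0, -515.0]]
bone_offcut_1 0.59 [420. 217.] [ 463. -485.   18.] [[470.0, -472.0], [471.0, -500.0], [452.0, -500.0], [452.0, -472.0]]
left_end 0.55 [344. 206.] [ 492. -246.   18.] [[487.0, -114.0], [521.0, -118.0], [490.0, -361.0], [456.0, -356.0]]
left_end 0.51 [198. 236.] [389. 206.  18.] [[420.0, 237.0], [432.0, 188.0], [348.0, 165.0], [336.0, 213.0]]
right_end 0.78 [339. 209.] [ 483. -233.   18.] [[487.0, -114.0], [523.0, -119.0], [488.0, -364.0], [453.0, -358.0]]
side [  145.67813073 -1104.04790903   623.25372973]
batten 0.81 [334. 217.] [ 473. -284.   44.] [[468.0, -132.0], [512.0, -112.0], [476.0, -387.0], [442.0, -397.0]]
batten 0.74 [355. 243.] [ 478. -410.   44.] [[391.0, -113.0], [758.0, -58.0], [548.0, -587.0], [323.0, -583.0]]
jig 0.58 [354. 243.] [ 492. -377.   18.] [[405.0, -75.0], [779.0, -24.0], [564.0, -562.0], [332.0, -556.0]]
wax_lid 0.93 [334. 275.] [ 399. -470.   18.] [[384.0, -423.0], [449.0, -448.0], [417.0, -520.0], [358.0, -497.0]]
left_end 0.98 [334. 216.] [ 491. -238.   18.] [[482.0, -94.0], [524.0, -74.0], [491.0, -347.0], [457.0, -358.0]]
right_end 0.93 [334. 219.] [ 486. -253.   18.] [[481.0, -94.0], [526.0, -73.0], [492.0, -352.0], [455.0, -364.0]]
[313.29025439 653.81663168 218.66568686] [3.14152572e+00 4.91919285e-05 2.69477649e+00] 0.7
```

```bash
cat >> h.py <<'E'
O=np.array([568.5,-355.]);YAW=-0.147
def rot(a): return np.array([[np.cos(a),-np.sin(a)],[np.sin(a),np.cos(a)]])
def j2w(x,y): return O+rot(YAW)@np.array([x,y])
def w2j(w): return rot(YAW).T@(np.array(w)[:2]-O)
E
python3 - <<'E'
from h import *
p=capture("top");f=p["frame"][:,:,::-1].copy()
b=silhouettes(p,"batten")[0]
f=cv2.resize(f[120:300,240:500],None,fx=3,fy=3,interpolation=cv2.INTER_CUBIC)
def L(pts,z,c):
    q=[((np.array(proj(p,[*j2w(*a),z]))-[240,120])*3).astype(int) for a in pts]
    cv2.polylines(f,[np.array(q)],True,c,1)
L([(-200,-190),(35,-190),(35,270),(-200,270)],18,(255,0,0))
L([(0,-166),(26,-166),(26,166),(0,166)],48,(0,255,0))
L([(-30,140),(0,140),(0,-140),(-30,-140)],48,(0,255,255))
L([(-54+8*np.cos(a),-82+8*np.sin(a)) for a in np.arange(0,6.3,.4)],63,(255,0,255))
L([(-54+8*np.cos(a),-82+8*np.sin(a)) for a in np.arange(0,6.3,.4)],18,(255,0,255))
cv2.imwrite("pics/ov.png",f)
for c in cv2.boxPoints(cv2.minAreaRect(cv2.findNonZero(b["region"].astype(np.uint8)))): print(w2j(ray(p,c,44)))
print(w2j(ray(p,b["centre"],44)))
E
```

```text
[-115.72009867  224.83207582]
[-80.91251027 225.51516109]
[-77.33056812 -16.05739084]
[-112.02594918  -16.12198005]
[-93.36541383 102.08111333]
```

View pics/ov.png

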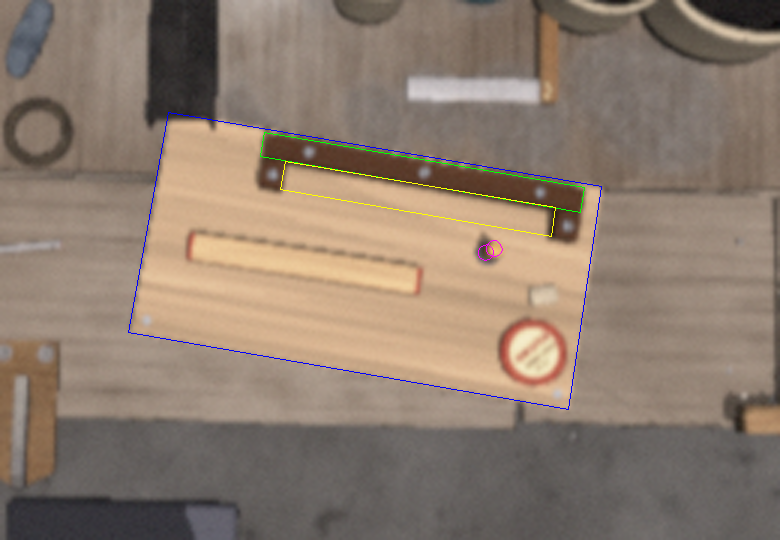

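View pics/side1.png

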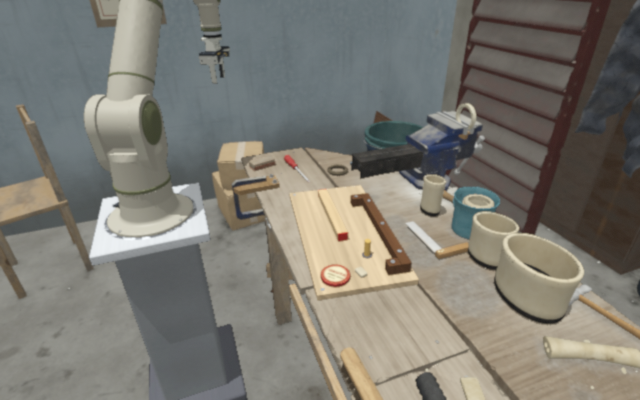

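The overlay shows the jig model matches the picture to about 2 mm. The rail runs (262,135)-(583,200) in the crop, the post foot is at (486,250), and the batten is at (190,232)-(420,295). In the board frame the batten's centre is about (-97, 104) with almost no skew. My plan is a two-finger push to angle it, then a push on the left end, then a push to swing it in.

```bash
python3 -m creep '[[9.3,10,-25,0,0.1],[9.3,15,-45,0,0.28],[9.3,15,-45,0,0.28],[9.3,15,-45,0,0.28],[9.3,15,-45,0,0.28],[9.3,15,-45,0,0.28],[9.3,15,-45,0,0.28],[9.3,15,-45,0,0.28],[9.3,15,-45,0,0.28],[9.3,15,-45,0,0.28]]'; python3 -c "
from h import *
s=state();print(s['eef_pos'],s['eef_rot'],s['qpos'],s['time'])"
```

```text
time: 1.8
eef_pos: [464.3, 199.3, 218.9]
eef_rot: [-3.14, 0.001, 2.97]
contact_force: [-0.3, 0.3, -0.3]
width: 93.0
finger_force: 0.0
[464.28448671 199.30644601 218.93371278] [-3.14049061e+00  8.98917130e-04  2.97042323e+00] [-0.46937506  0.3385661  -0.06477354  2.09251123  0.03510843  0.71150207
  0.84254976] 1.8
```

```bash
python3 -m creep '[[9.3,-1.8,-43.5,0,0],[9.3,-1.8,-43.5,0,0],[9.3,-1.8,-43.5,0,0],[9.3,-1.8,-43.5,0,0],[9.3,-1.8,-43.5,0,0],[9.3,-1.8,-43.5,0,0],[9.3,-1.8,-43.5,0,0],[9.3,-1.8,-43.5,0,0],[9.3,-1.8,-43.5,0,0],[9.3,-1.8,-43.5,0,0]]'; python3 -m creep '[[9.3,0,0,-5,0],[9.3,0,0,-10,0],[9.3,0,0,-14,0],[9.3,0,0,-17,0],[9.3,0,0,-19.2,0],[9.3,0,0,-19.2,0],[9.3,0,0,-19.2,0]]'; python3 -c "
from h import *
s=state();print(s['eef_pos'],s['eef_rot'],s['qpos'],s['time'],w2j(s['eef_pos']))
p=capture('side');save(p,'s2')"
```

```text
time: 2.8
eef_pos: [444.5, -236.4, 218.8]
eef_rot: [-3.14, 0.001, 2.968]
contact_force: [-0.0, 0.8, 0.6]
width: 92.9
finger_force: 0.0
time: 3.5
eef_pos: [445.4, -230.6, 26.8]
eef_rot: [3.141, -0.001, 2.975]
contact_force: [-0.3, -0.0, 0.8]
width: 93.1
finger_force: 0.0
[ 445.35942624 -230.63432249   26.84925546] [ 3.14124041e+00 -6.29729834e-04  2.97538513e+00] [ 0.35783839  0.65665747  0.01006264  2.24881827 -0.02711533  0.23691234
  1.79675976] 3.5 [-140.02847951  104.98784489]
```

View pics/s2.png

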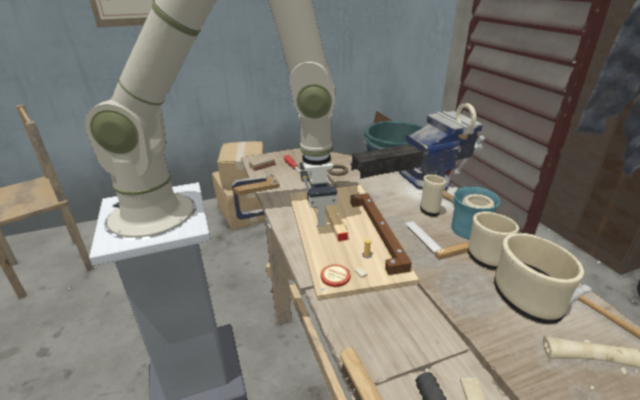

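```bash
python3 -m creep '[[9.3,0.6,-0.1,-0.1,0],[9.3,1.2,-0.2,-0.1,0],[9.3,1.7,-0.3,-0.1,0],[9.3,2.1,-0.4,-0.1,0.01],[9.3,2.5,-0.5,-0.1,0.04],[9.3,2.9,-0.65,-0.1,0.07],[9.3,3.3,-0.8,-0.1,0.1],[9.3,3.7,-1.0,-0.1,0.13],[9.3,4.1,-1.2,-0.1,0.16],[9.3,4.5,-1.4,-0.1,0.2]]';  python3 -m creep '[[9.3,0.3,-0.1,0,0.02],[9.3,0.5,-0.2,0,0.04],[9.3,0.5,-0.2,0,0.04]]';python3 -m creep '[[9.3,-1,0,0,0],[9.3,-2,0,0,0],[9.3,-3,0,3,0],[9.3,-3,3,8,0],[9.3,-3,6,13,0],[9.3,-3,11,16,0],[9.3,-3,16,16,0],[9.3,-3,18,16,0]]'
python3 - <<'E'
from h import *
p=capture("top");save(p,"t3")
for s in silhouettes(p,"batten")[:1]:
    m=cv2.minAreaRect(cv2.findNonZero(s["region"].astype(np.uint8)));print(s["score"],w2j(ray(p,s["centre"],44)))
    for c in cv2.boxPoints(m): print(w2j(ray(p,c,44)))
f=p["frame"][120:300,240:500,::-1]
cv2.imwrite("pics/t3.png",cv2.resize(f,None,fx=3,fy=3,interpolation=cv2.INTER_CUBIC))
s=state();print(s['eef_pos'],s['eef_rot'],s['qpos'],s['time'],w2j(s['eef_pos']))
E
```

```text
time: 4.55
eef_pos: [490.7, -245.4, 25.6]
eef_rot: [-3.142, 0.0, -3.105]
contact_force: [-0.4, 0.1, -0.0]
width: 92.9
finger_force: 0.3
time: 4.85
eef_pos: [495.8, -247.4, 25.6]
eef_rot: [-3.141, 0.001, -3.068]
contact_force: [-0.8, 0.4, -0.1]
width: 92.9
finger_force: 0.0
time: 5.65
eef_pos: [464.6, -65.5, 187.2]
eef_rot: [-3.141, 0.003, -3.069]
contact_force: [0.7, -0.5, -0.4]
width: 92.8
finger_force: 0.0
0.7 [-56.16796498  89.97969217]
[-68.1309943  189.17383155]
[-23.31735523 -10.06507415]
[-52.38232718 -16.1317886 ]
[-97.09114446 182.66571498]
[464.66794691 -62.31804949 186.45292507] [ 3.14024201e+00  1.63298153e-03 -3.06146939e+00] [ 0.05563824  0.34441804 -0.05523735  2.20295229  0.03069022  0.59341101
  1.62914079] 5.75 [-145.58168062  274.31695841]
```

View pics/t3.png

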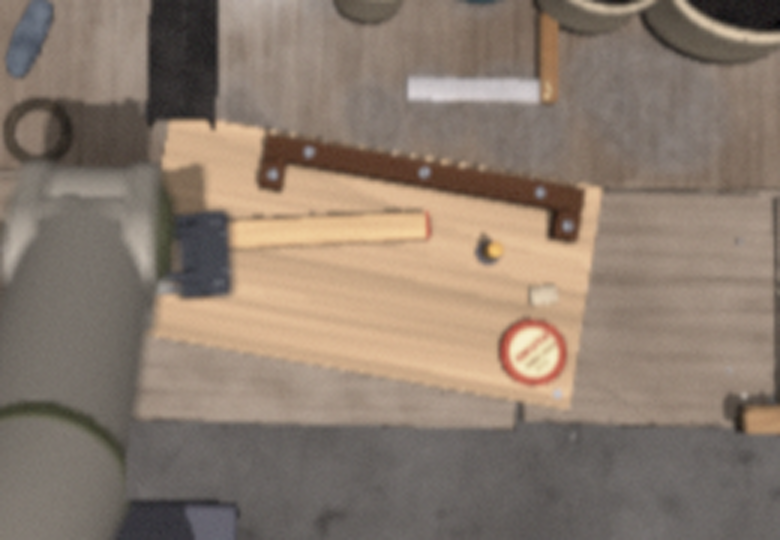

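The batten is angled 0.22 rad, with its right end at board (-38,-13), which is pixel (429,225) in the crop. It is clear of the post at (490,250). Next I push the left end face with the fingers closed.

```bash
python3 -m creep '[[0,4.4,-2.8,0,-0.15],[0,4.4,-2.8,0,-0.3],[0,4.4,-2.8,0,-0.45],[0,4.4,-2.8,0,-0.6],[0,4.4,-2.8,0,-0.75],[0,4.4,-2.8,0,-0.9],[0,4.4,-2.8,0,-1.05],[0,4.4,-2.8,0,-1.2],[0,4.4,-2.8,0,-1.35],[0,4.4,-2.8,0,-1.5]]';python3 -m creep '[[0,0,0,-5,-0.07],[0,0,0,-10,-0.07],[0,0,0,-13,-0.07],[0,0,0,-15,-0.07],[0,0,0,-16,-0.07],[0,0,0,-16,-0.07]]'
python3 - <<'E'
from h import *
s=state();print(s['eef_pos'],s['eef_rot'],s['qpos'],s['time'],w2j(s['eef_pos']))
p=capture("side");f=p["frame"][150:300,240:440,::-1]
cv2.imwrite("pics/s4.png",cv2.resize(f,None,fx=4,fy=4,interpolation=cv2.INTER_CUBIC))
E
```

```text
time: 6.75
eef_pos: [508.1, -96.4, 185.3]
eef_rot: [-3.141, 0.0, 1.707]
contact_force: [0.0, 0.2, 0.2]
width: 17.6
finger_force: 0.0
time: 7.35
eef_pos: [508.0, -96.1, 24.6]
eef_rot: [-3.139, 0.0, 1.644]
contact_force: [0.0, 0.1, 0.1]
width: 0.6
finger_force: 0.0
[507.9958631  -96.07347512  24.63747735] [-3.13914348e+00  4.08720638e-05  1.64353041e+00] [-0.05177223  0.68034617  0.18887301  2.22126638 -0.4448618   0.27694158
  0.59871707] 7.35 [-97.77686247 247.27187676]
```

View pics/s4.png

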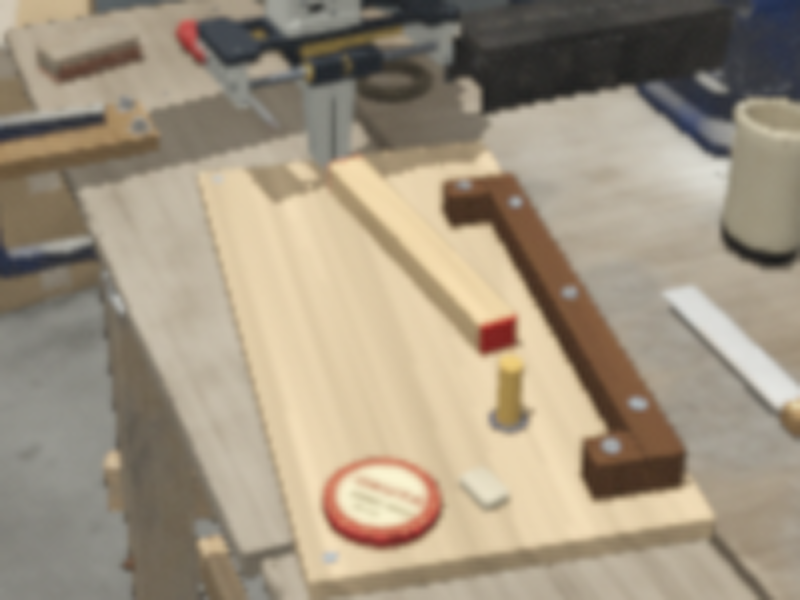

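The side view shows the closed fingers at (330,150), just behind the left end, and the right end at (497,335), left of the post. I'll push the first half of the distance.

```bash
python3 -m creep '[[0,0.05,-0.7,0,0],[0,0.1,-1.4,0,0],[0,0.15,-2.0,0,0],[0,0.2,-2.6,0,0],[0,0.2,-3.3,0,0],[0,0.2,-4.0,0,0],[0,0.25,-4.8,0,0],[0,0.25,-5.6,0,0],[0,0.25,-6.3,0,0],[0,0.3,-7.0,0,0]]'
python3 - <<'E'
from h import *
p=capture("top")
for s in silhouettes(p,"batten")[:1]:
    m=cv2.minAreaRect(cv2.findNonZero(s["region"].astype(np.uint8)));print(s["score"],w2j(ray(p,s["centre"],44)))
    for c in cv2.boxPoints(m): print(w2j(ray(p,c,44)))
f=p["frame"][120:300,240:500,::-1]
cv2.imwrite("pics/t5.png",cv2.resize(f,None,fx=3,fy=3,interpolation=cv2.INTER_CUBIC))
s=state();print(s['eef_pos'],s['time'],w2j(s['eef_pos']))
E
```

```text
time: 8.4
eef_pos: [512.1, -165.8, 25.5]
eef_rot: [-3.141, -0.0, 1.645]
contact_force: [-0.1, 2.4, 2.6]
width: 0.5
finger_force: 1.1
0.91 [-51.08129365  25.1020889 ]
[-57.83074278 128.70466979]
[-14.58148699 -61.45829427]
[-44.03713018 -67.55922212]
[-87.18291195 122.17708201]
[ 512.26426223 -166.81434618   25.59651807] 8.5 [-83.19300145 177.91914742]
```

View pics/t5.png

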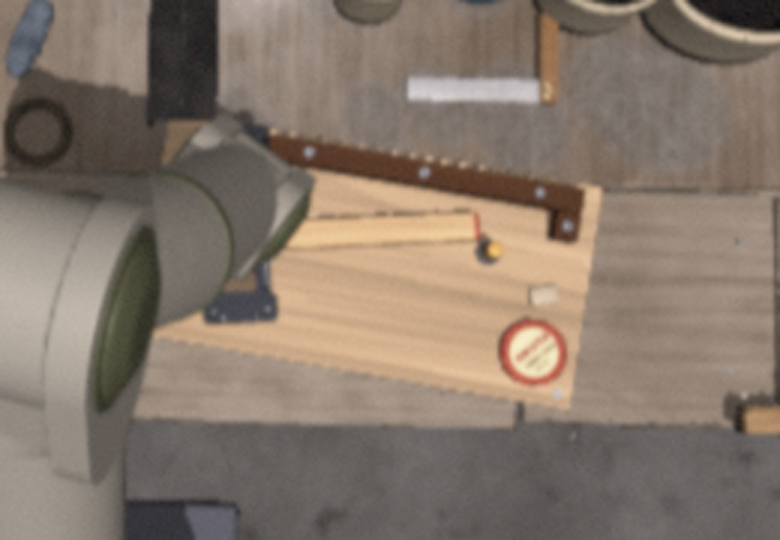

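The right end is about to pass behind the post: its front corner is at (479,240) and the post foot at (485,250), which gives about 5 mm clearance. I'll continue along the batten's axis.

```bash
python3 -m creep '[[0,0.05,-0.6,0,0],[0,0.1,-1.2,0,0],[0,0.15,-1.8,0,0],[0,0.2,-2.4,0,0],[0,0.2,-3.0,0,0],[0,0.25,-3.6,0,0],[0,0.25,-4.2,0,0],[0,0.3,-4.8,0,0],[0,0.3,-5.3,0,0],[0,0.3,-5.6,0,0]]'
python3 - <<'E'
from h import *
p=capture("top")
for s in silhouettes(p,"batten")[:1]:
    m=cv2.minAreaRect(cv2.findNonZero(s["region"].astype(np.uint8)));print(s["score"],w2j(ray(p,s["centre"],44)))
    for c in cv2.boxPoints(m): print(w2j(ray(p,c,44)))
f=p["frame"][120:300,240:500,::-1]
cv2.imwrite("pics/t6.png",cv2.resize(f,None,fx=3,fy=3,interpolation=cv2.INTER_CUBIC))
s=state();print(s['eef_pos'],s['time'],w2j(s['eef_pos']),s["contact_force"],s["qpos"])
E
```

```text
time: 9.5
eef_pos: [515.3, -221.7, 25.7]
eef_rot: [3.141, 0.0, 1.644]
contact_force: [0.0, 1.4, 1.1]
width: 0.3
finger_force: 0.8
0.8 [-35.26628249 -31.15657771]
[-41.13846434  59.91626289]
[  -0.19567801 -117.93175497]
[ -33.43620864 -124.75609333]
[-74.26739609  52.64211138]
[ 515.29539383 -221.83378075   25.68246119] 9.6 [-72.13580086 123.93707396] [0.4788013  0.49142224 0.67856312] [ 0.17705447  0.70180456  0.19066219  2.12312464 -0.36731487  0.346717
  0.74388892]
```

View pics/t6.png

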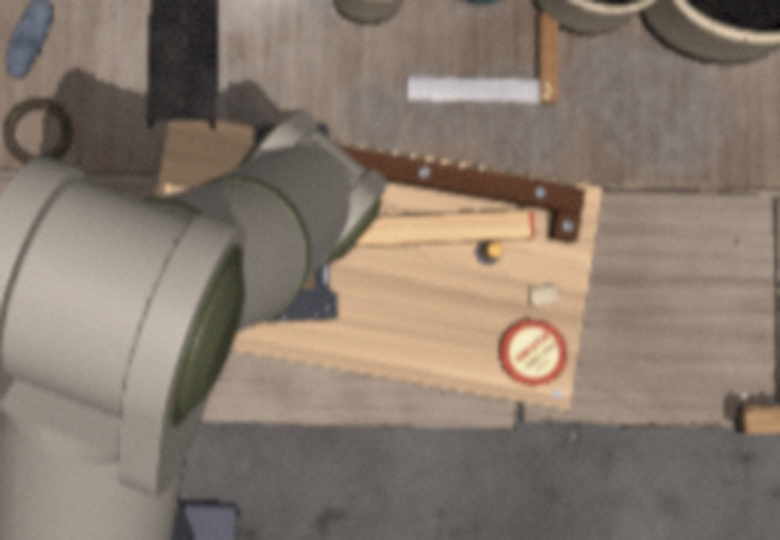

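The right end is now in behind the post, at the rail corner (crop (531,222)). I'll go round to the front face with the fingers open for a two-point push.

```bash
python3 -m creep '[[0,-0.1,1,0,0],[0,-0.1,2,0.5,0],[0,-0.1,2,4,0],[0,-0.1,2,8,0],[4,-2,0,9,-0.15],[9.3,-3.6,-4,9,-0.3],[9.3,-3.6,-8,9,-0.45],[9.3,-3.6,-8,9,-0.6],[9.3,-3.6,-8,9,-0.75],[9.3,-3.6,-8,9,-0.9]]'; python3 -m creep '[[9.3,0,0,0,-0.15],[9.3,0,0,0,-0.3],[9.3,0,0,0,-0.45],[9.3,0,0,0,-0.6],[9.3,0,0,0,-0.67],[9.3,0,0,0,-0.67],[9.3,0,0,-4,-0.67],[9.3,0,0,-7,-0.67],[9.3,0,0,-9,-0.67],[9.3,0,0,-9,-0.67]]'
python3 - <<'E'
from h import *
s=state();print(s['time'],w2j(s['eef_pos']),s["qpos"])
p=capture("side");f=p["frame"][150:300,240:440,::-1]
cv2.imwrite("pics/s7.png",cv2.resize(f,None,fx=4,fy=4,interpolation=cv2.INTER_CUBIC))
E
```

```text
time: 10.6
eef_pos: [479.5, -300.1, 115.9]
eef_rot: [-3.141, -0.001, 0.739]
contact_force: [0.7, 0.5, 1.0]
width: 43.8
finger_force: 0.0
time: 11.6
eef_pos: [478.4, -299.7, 23.8]
eef_rot: [-3.139, 0.003, 0.077]
contact_force: [0.4, -0.3, 0.1]
width: 93.2
finger_force: 0.0
11.6 [-97.22013443  41.53461228] [ 0.10103234  0.7795579   0.55597197  2.12723064 -0.90515045  0.49226836
 -0.13190572]
```

View pics/s7.png

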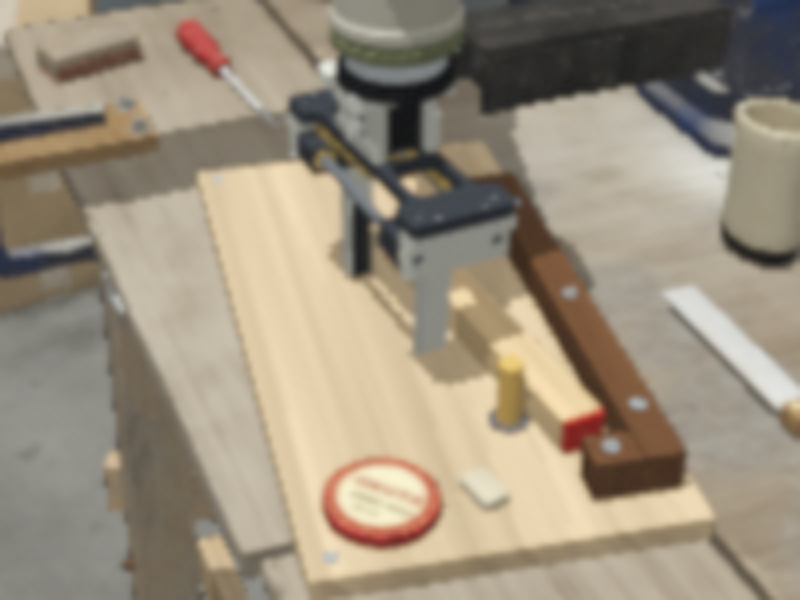

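```bash
python3 -m creep '[[9.3,0.8,0,0.2,0],[9.3,1.5,-0.1,0.2,0],[9.3,2.0,-0.1,0.2,0],[9.3,2.4,-0.05,0.2,-0.022],[9.3,2.8,0,0.2,-0.045],[9.3,3.2,0.06,0.2,-0.067],[9.3,3.6,0.11,0.2,-0.09],[9.3,4.0,0.17,0.2,-0.112],[9.3,4.4,0.22,0.2,-0.134],[9.3,4.8,0.28,0.2,-0.157]]'; python3 -m creep '[[9.3,0.3,0.05,0,-0.02],[9.3,0.6,0.1,0,-0.04],[9.3,0.8,0.12,0,-0.055],[9.3,0.95,0.15,0,-0.067],[9.3,0.95,0.15,0,-0.067]]'
python3 - <<'E'
from h import *
p=capture("side");f=p["frame"][150:300,240:440,::-1]
for s in silhouettes(p,"batten")[:1]:
    print(s["score"],[w2j(ray(p,c,44)).round() for c in cv2.boxPoints(cv2.minAreaRect(cv2.findNonZero(s["region"].astype(np.uint8))))])
cv2.imwrite("pics/s8.png",cv2.resize(f,None,fx=4,fy=4,interpolation=cv2.INTER_CUBIC))
s=state();print(s['time'],w2j(s['eef_pos']),s["contact_force"],s["eef_rot"])
E
```

```text
time: 12.65
eef_pos: [527.5, -298.3, 27.6]
eef_rot: [-3.142, 0.0, -0.084]
contact_force: [-1.2, -0.2, 1.1]
width: 92.9
finger_force: 0.7
time: 13.15
eef_pos: [537.1, -296.8, 27.6]
eef_rot: [3.142, -0.0, -0.149]
contact_force: [0.4, 0.2, -0.5]
width: 92.9
finger_force: 0.0
13.25 [-39.75197571  52.85772512] [ 1.47230261e+00  1.28628220e-03 -3.30208092e-01] [ 3.14152196e+00 -2.12641604e-04 -1.48951886e-01]
```

View pics/s8.png

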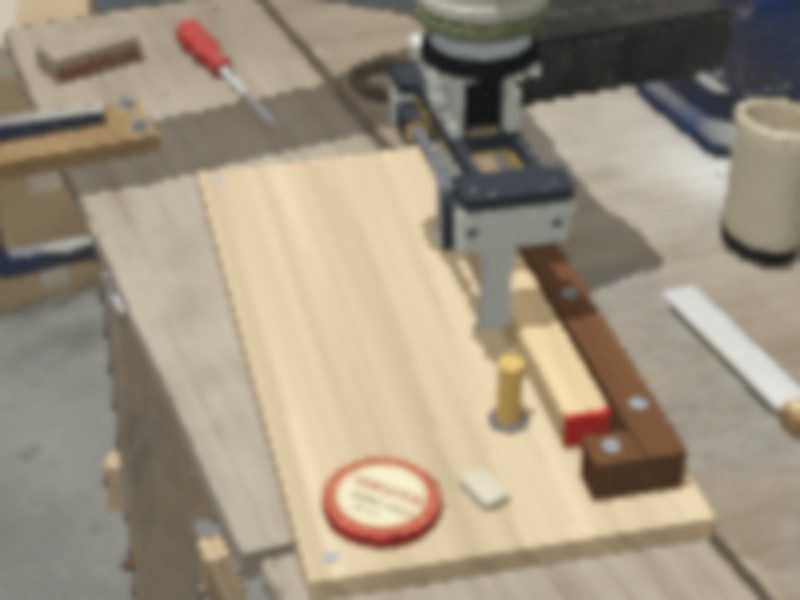

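The batten is parallel and in the bay, a few mm off the rail. I'll close the gap gently while watching the force.

```bash
python3 -m creep '[[9.3,0.1,-0.02,0,0],[9.3,0.2,-0.03,0,0],[9.3,0.3,-0.04,0,0],[9.3,0.4,-0.06,0,0],[9.3,0.4,-0.06,0,0]]'; python3 -m creep '[[9.3,0.1,-0.02,0,0],[9.3,0.2,-0.03,0,0],[9.3,0.2,-0.03,0,0]]'
```

```text
time: 13.75
eef_pos: [539.4, -297.4, 27.6]
eef_rot: [-3.141, 0.002, -0.149]
contact_force: [-5.2, 0.7, 3.8]
width: 93.2
finger_force: 2.8
time: 14.05
eef_pos: [539.5, -297.4, 27.6]
eef_rot: [-3.14, 0.005, -0.15]
contact_force: [-11.4, 2.1, 9.1]
width: 93.0
finger_force: 5.8
```

```bash
python3 -m creep '[[9.3,-1,0.1,0,0],[9.3,-3,0.4,0,0],[9.3,-5,0.7,2,0],[9.3,-5,3,6,0],[9.3,-5,8,10,0],[9.3,-5,13,14,0],[9.3,-5,18,17,0],[9.3,-5,23,17,0],[9.3,-5,28,17,0],[9.3,-5,33,17,0]]'; python3 -m creep '[[9.3,0,5,0,0],[9.3,0,10,0,0],[9.3,0,10,0,0],[9.3,0,10,0,0]]'
python3 - <<'E'
from h import *
p=capture("top");f=p["frame"][:,:,::-1]
for s in silhouettes(p,"batten")[:1]:
    print(s["score"],[w2j(ray(p,c,44)).round(1) for c in cv2.boxPoints(cv2.minAreaRect(cv2.findNonZero(s["region"].astype(np.uint8))))])
a=cv2.resize(f[150:215,315:445],None,fx=5.5,fy=5.5,interpolation=cv2.INTER_CUBIC)
p=capture("side");b=cv2.resize(p["frame"][185:285,315:425,::-1],(220,200),interpolation=cv2.INTER_CUBIC)
b=cv2.resize(p["frame"][185:285,300:430,::-1],None,fx=2.3,fy=2.3,interpolation=cv2.INTER_CUBIC)
o=np.zeros((a.shape[0]+b.shape[0],a.shape[1],3),np.uint8);o[:a.shape[0]]=a;o[a.shape[0]:,:b.shape[1]]=b
cv2.imwrite("pics/f9.png",o);print(o.shape)
E
```

```text
time: 15.05
eef_pos: [493.2, 2.3, 197.3]
eef_rot: [-3.14, -0.002, -0.149]
contact_force: [0.8, 0.1, 1.1]
width: 92.9
finger_force: 0.0
time: 15.45
eef_pos: [492.8, 101.7, 196.3]
eef_rot: [3.141, -0.001, -0.145]
contact_force: [-0.2, -0.7, 0.2]
width: 93.1
finger_force: 0.0
0.96 [array([-28.2, 122.6]), array([  2.9, 122.5]), array([   2. , -118.2]), array([ -28.9, -117.5])]
(588, 715, 3)
```

View pics/f9.png

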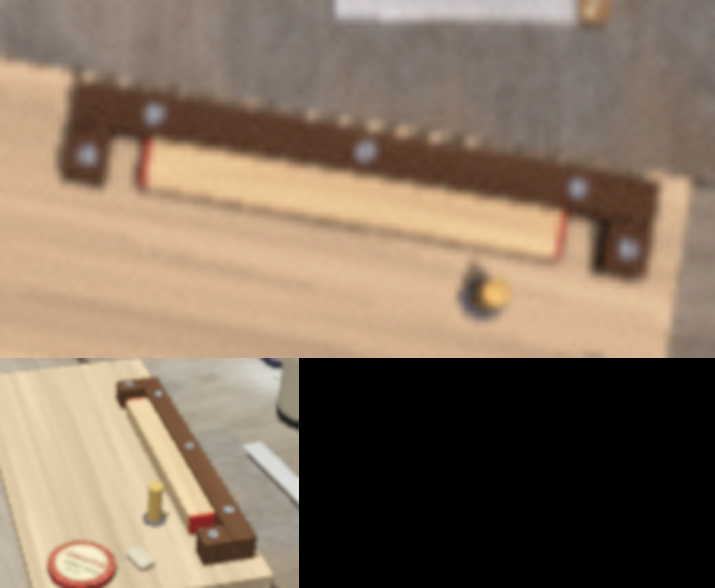

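The batten lies flush along the rail, with its ends at (147,163) and (562,235) in the top crop and a similar gap to each stop. The lid and the offcut have not moved, and the arm is clear. I'm handing it in.

```bash
python3 -c "
from bench import sign_off
print(sign_off())"
```

```text
the job is handed in; nothing more can be done
None
```

The batten was pushed in right end first behind the post, then left end, and in the last pictures it lies flush along the back rail between the two stops; the job was handed in at about 15.5 s with the arm clear.

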